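Slide the carving board home and turn its keeper

ROBOT

A 7-joint arm with a two-finger parallel gripper is mounted at the origin on the work surface. World frame = base frame: x ahead of the robot, y to its left, z up, the work surface at z = 0. Lengths are in m, angles in degrees, forces in N, time in s.
With the tool pointing down it reaches from about 0.4 to 0.85 m from the base axis. Payload 4.5 kg.
Tool frame: the origin (TCP) lies midway between the tips of the shut fingers; the grasp point (between the pads) lies 19 mm behind it; z points along the fingers, y is the line along which they close (so a half turn about z gives the same grasp; the last joint's range is limited). The gripper opens to 88 mm and grips with 3 to 60 N. Pads are 18 mm wide; open, the fingers measure 123 mm over their backs; the gripper's body (75 mm by 187 mm) begins 45 mm behind the grasp point.
Start: joints at [78.369, 39.483, -11.15, 89.685, 9.013, 51.709, -12.324], TCP at [0.147, -0.608, 0.239] pointing down, gripper open.
Joint ranges: [-172.22, 172.22], [-26.19, 119.32], [-84.43, 86.54], [7.71, 146.69], [-57.33, 237.33], [2.42, 119.75], [-152.13, 152.13]. Speed limits (degrees/s): [147.25, 147.25, 180, 180, 180, 180, 180].

INTERFACE

Orientations are given as [roll, pitch, yaw] about the fixed x, y, z axes, in that order (R = Rz(yaw) Ry(pitch) Rx(roll)).
In Python, from cell import env gives the robot as it stands.
- The arm moves only by the tool carry_out, never from a script. Its argument "rows" is a list of rows, each a list of 7 numbers: the shift along the tool's x, y, z in cm, then the turn, a rotation vector about the tool's x, y, z in degrees, then the opening in per cent of the stroke, from 0 (shut) to 100 (fully open). In form: [[x, y, z, ax, ay, az, hand], ...]. A call has exactly 5 rows; each row shifts and turns the commanded pose from where the row before left it, along the tool's axes as they then stand; what a row does not reach is not made up. A row lasts 1/12 s, in which the tool goes at most 41.7 mm and 7.16 degrees, less where a joint would pass 70% of its speed; a pose out of reach is approached as far as the arm can. A call is refused whole if a number of a shift passes 4.17 or a number of a turn 7.16, either way. A call with a gripper value outside its range is refused whole. The fingers move at their own pace and stop on an object; "force" is the grip in N (left out, the last holds). Time passes only in rows, so rows that do not move let the fingers close, or fill a call up. It gives the time, the measured TCP pose, the force, the opening and the grip force at its end, in the units of the state.
- env.observe(): the state, without advancing time (a new reading comes with each control period).
- env.read_camera(name): name is "scene" or "top" or "wrist"; returns a dict with "color" (420x560x3 uint8, blue, green, red), "z_map" (420x560 float32, m along the optical axis (not along the pixel's ray), 0 where there is no reading), "fov_y" (degrees; the focal length in pixels is half the picture's height over the tangent of half this angle, whatever the lens; pixels are square), "cx", "cy" (the principal point, pixels), "world_from_camera" (4x4, takes a point from camera to world coordinates); the wrist camera has in their place "mount" (4x4, takes a point from camera to tool coordinates, whose origin is the TCP and whose axes are the flange's). Camera axes: x right, y down, z forward; pixel columns grow to the right and rows downward; lengths in m; the calibration is good to about 2 mm. The wrist camera is an equidistant fisheye: a pixel r from the principal point sees the ray r / f radians off the axis. A picture is of the moment at which its call begins: read the wrist's pose just before it.
- env.job_done(): hands the job in; it is judged then, once.
Trained networks look in the newest picture that a camera, given by its name, has taken for a name from the list of things; names that differ only in an ending like _2 or _b are one class to them, and where a whole thing is asked for, a point or a joint stands for the part that bears it (a point fixed in the world has none). Each returns a list of dicts, best first, with "conf" (0 to 1); they miss things now and then, are a little off and sometimes report something else, mostly with a low value. They report only what shows in the picture. A call takes as long as a camera call. They do not tell look-alikes from the thing itself.
- env.find_in(camera, name): "at" ([x, y, z] in m, in world coordinates, good to about 4 mm: the middle of the surface that is visible of it).
- env.outline_of(camera, name): "region" (420x560 bool, what is visible of it).
The state is a dict: "time_s": time; "joint_positions": joint angles; "joint_velocities": joint speeds; "joint_torque": joint torques, N m; "ee_pos": TCP position; "tool_rot": TCP orientation; "wrist_force": force on the tool from outside, world axes, zero at the start; "moment": the same for the moment, N m; "finger_gap": opening from 0.0 (shut) to 1.0 (fully open); "grasp_force": force on a finger pad.
Only numpy, scipy, OpenCV 4.12 (cv2) and the standard library are available. Lean on these libraries where they do the work, as an engineer would, in place of code of your own. Each camera call takes 0.05 s, during which the arm holds its last target. There are 200 camera calls.

TASK

With a fingertip, push the carving board along the rails of its stand, the small figure riding on it, until you feel it drop fully into its notches, level at both ends; then push the wooden keeper bar round until it lies straight over the board's front end. Only push: do not lift the board, do not touch the figure, which must stay standing on the board, and leave everything else on the bench where it is.

Things in the scene. Friction and masses are not known exactly. Their poses are not given: they have to be found in the camera images.
- stand: wooden rail stand fixed to the bench; origin on the bench, x = 0 midway between its rails, z up. Rails along its y, from y -200 to +165 mm: running surface 40 mm above the bench for |x| 22 to 66 mm, open gap between, and outer lips from |x| 67.5 to 77.5 mm, top 62 mm above the bench. -y end open; end block at +y: |x| to 60 mm, y 172 to 206 mm, top 60 mm above the bench
- seat (a point): where the board's origin lies when home: 32 mm above the bench, stand x = 0, y = 80 mm; axes as the stand's, the board slides along +y. Pockets in the rails, 22 mm long and 8 mm deep, take its feet: two in the inner lanes (stand y 20 mm), two in the outer lanes (y 140 mm); about 4 mm play along y, then their far walls stop it hard
- board: loose plain board 130 (x) x 160 (y) x 14 mm thick, 0.2-0.4 kg, on four 14 mm square feet 12 mm high (front pair y +60 mm on the outer lanes, rear pair y -60 mm on the inner). Origin: centre, level with the feet's undersides; axes as the stand's. Starts 140 to 210 mm short of home, 2.5 mm side play. Riding, its top is 66 mm above the bench; all four feet drop together by 8 mm, to 58 mm, below the lips
- board_rear (a point): middle of the board's rear (-y) edge face, 19 mm above the board's origin: where to push. A fingertip kept pressed here can hold the rear up by friction after the front has dropped; it falls when let go or pressed down
- figure: small loose carved seated figure standing on the board, 44 mm across, 72 mm tall, about 70 g; origin at its foot, within about 25 mm of the board's middle
- keeper (a joint): angle of the keeper, a wooden turn-bar on an upright pivot on the end block. 0: points along the stand's -x, clear of the board (starts 0 to 0.35 rad). Grows counter-clockwise seen from above; at 1.57 it points along -y, its outer 30 mm over the front of the board that is home, 3 mm above it; stop at 1.6. Friction 0.05 N m, stays where left. A board that has not dropped is in its way
- keeper_pivot (a point): on the keeper's pivot axis (stand x 0, y 189 mm), at half the height of the bar, 72 mm above the bench; axes as the stand's
- keeper_tip (a point): end of the keeper bar, 60 mm from its pivot, at half its height. The bar is 14 mm wide and 22 mm tall (61 to 83 mm above the bench) and reaches 8 mm behind the pivot
- tall_figure: bystander: carved standing figure, 57 mm across, 125 mm tall; origin at the middle of its underside
- jar: bystander: round clear jar with a red lid, 68 mm across, 100 mm tall; origin at the middle of its underside
- gouge: bystander: carving gouge lying down, dark 22 mm handle, 200 mm long along its y; origin on the bench below its middle
- sanding_block: bystander: cork sanding block 60 x 95 x 30 mm; origin at the middle of its underside
- mallet: bystander: round wooden mallet standing on its head, head 72 mm across and 110 mm tall, handle up to 230 mm; origin at the middle of its underside
- blank: bystander: square wood blank 70 x 70 x 110 mm; origin at the middle of its underside
- mug: bystander: white mug 80 mm across, 90 mm tall; origin at the middle of its underside
Not all that is in view belongs to the job. Of the things shaped like the board, the wooden one is meant.

How it is judged (in metres and radians):
On the way, in this order (a step that is already met when the one before it is completed fails the run):
1. the board has dropped home, level, while the keeper is still clear (z of board in the frame of stand below 0.0345 m and y of board in the frame of seat between -0.007 and 0.007 m and angle between board's own z axis and vertical below 0.03 rad and value of joint keeper below 1 rad), for 0.2 s.
2. the keeper lies over the board (z of board in the frame of stand below 0.0345 m and y of board in the frame of seat between -0.007 and 0.007 m and angle between board's own z axis and vertical below 0.03 rad and value of joint keeper above 1.35 rad), for 0.2 s.
At the end, for the whole second after the job is handed in: the board lies at rest in its pockets (origin within 2.5 mm of its home height and 7 mm of the seat along the rails, tilt below 0.03 rad), the keeper is turned past 1.35 rad over its front end, and the figure stands upright (within 0.15 rad) on the board (all of step 2 and linear speed of each of board, figure below 0.01 m/s and angle between figure's own z axis and vertical below 0.15 rad and z of figure in the frame of board between 0.022 and 0.032 m); the robot touches nothing.
It fails at once if the board is lifted more than 8 mm off the rails, or tipped by more than 0.15 rad (z of board in the frame of stand above 0.048 m or angle between board's own z axis and vertical above 0.15 rad).
It fails at once if the robot touches the figure (contact force between any of the arm, the fingers and figure above 0.5 N).
It fails at once if the figure topples or leaves the board (angle between figure's own z axis and vertical above 0.5 rad or z of figure in the frame of board above 0.038 m).
It fails at once if a bystander is moved by more than 25 mm (distance of any of tall_figure, jar, gouge, sanding_block, mallet, blank, mug from where it was at the start of the episode above 0.025 m).
It also fails if it takes over 54 s, if anything falls off the work surface, if the arm or the gripper's body presses on something with over 40 N, if the wrist force passes 120 N, or if a joint passes its speed limit or range.

## Working session

There is one attempt and no reset: what is moved stays moved. The work goes in short steps, Python scripts to look and compute and a tool call to move; the robot and the scene stay as the last step left them, time stands still between calls to the robot, and variables do not carry over. Pictures are saved under pics/ and viewed, at most 10 in all, crops included, and the job is handed in when it is done.

Besides the shell and the picture viewer there is one more tool, called after "Emit:" as name(argument=value, ...) on one line, values as JSON. carry_out: Moves the arm, as the interface text tells. Its arguments: {"type":"object","properties":{"rows":{"type":"array"},"force":{"type":"number"}},"required":["rows"]}

```bash
mkdir -p pics; cat > h.py <<'E'
import numpy as np, cv2
from cell import env
def cloud(c):
    z=c["z_map"];h,w=z.shape;f=h/2/np.tan(np.radians(c["fov_y"])/2)
    v,u=np.mgrid[:h,:w]
    P=np.stack([(u-c["cx"])/f*z,(v-c["cy"])/f*z,z],-1)
    T=np.array(c["world_from_camera"]);return P@T[:3,:3].T+T[:3,3]
E
python3 - <<'E'
from h import *
for n in("top","scene"):
    c=env.read_camera(n);cv2.imwrite(f"pics/{n}.png",c["color"]);np.save(f"pics/{n}.npy",cloud(c))
    for k in "stand board board_rear figure keeper keeper_tip tall_figure jar gouge sanding_block mallet blank mug".split():
        r=env.find_in(n,k)
        print(n,k,[(np.round(d["at"],3).tolist(),round(d["conf"],2)) for d in r[:3]])
print(env.observe())
E
```

```text
top stand [([0.576, 0.039, 0.041], 0.94)]
top board [([0.519, -0.127, 0.062], 0.89), ([0.299, -0.329, 0.031], 0.66)]
top board_rear [([0.516, -0.126, 0.066], 0.98), ([0.303, -0.328, 0.027], 0.56)]
top figure [([0.511, -0.146, 0.101], 0.45), ([0.605, 0.473, 0.041], 0.26)]
top keeper []
top keeper_tip [([0.518, -0.128, 0.063], 0.66), ([0.579, 0.165, 0.081], 0.55)]
top tall_figure [([0.649, -0.136, 0.06], 0.72)]
top jar [([0.728, 0.041, 0.102], 0.78), ([0.516, -0.129, 0.064], 0.62)]
top gouge [([0.398, -0.128, 0.016], 0.67)]
top sanding_block [([0.448, 0.122, 0.028], 0.61)]
top mallet [([0.603, -0.434, 0.11], 0.88)]
top blank [([0.438, -0.458, 0.109], 0.84), ([0.607, 0.472, 0.039], 0.55)]
top mug [([0.603, 0.474, 0.039], 0.86)]
scene stand [([0.582, 0.023, 0.04], 0.75)]
scene board [([0.316, -0.328, 0.027], 0.97), ([0.531, -0.126, 0.069], 0.83)]
scene board_rear [([0.311, -0.328, 0.026], 0.97), ([0.533, -0.132, 0.066], 0.62)]
scene figure [([0.527, -0.154, 0.094], 0.92)]
scene keeper [([0.587, 0.159, 0.081], 0.5)]
scene keeper_tip [([0.591, 0.162, 0.084], 0.5)]
scene tall_figure []
scen
[... 288 characters left out ...]
sitions': array([ 78.36868658,  39.48343272, -11.14833886,  89.68689104,
         9.01336481,  51.70970228, -12.32396158]), 'joint_velocities': array([ 0.00250866,  0.06533719,  0.0460825 ,  0.00324444,  0.01084853,
       -0.01980515,  0.00921838]), 'joint_torque': array([ 2.89654263e-04, -5.27500355e+01, -1.26730174e+00, -1.53746277e+01,
       -5.20292565e-02, -6.54863743e-04,  2.10425179e-05]), 'ee_pos': array([ 0.14663166, -0.60755962,  0.23872372]), 'tool_rot': array([1.79998520e+02, 1.03897118e-03, 1.35691369e+01]), 'wrist_force': array([0.04390515, 0.24231818, 0.08446106]), 'moment': array([-0.05279967,  0.00943228,  0.01646751]), 'grasp_force': 0.0, 'finger_gap': 1.0004276733485555}
```

View pics/top.png

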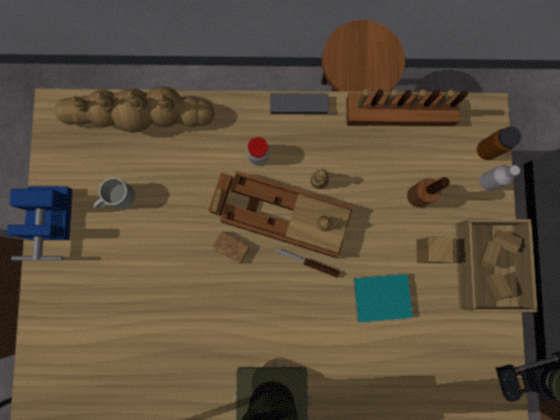

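View pics/scene.png

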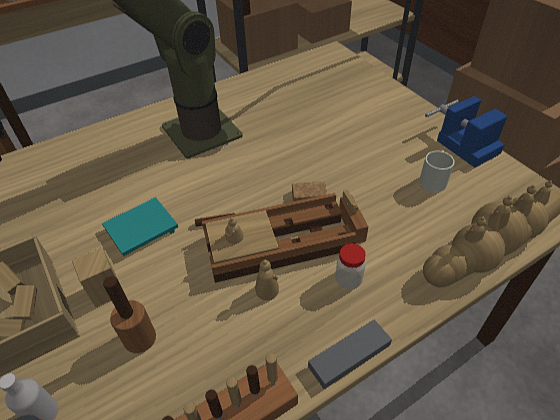

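The wooden board is at top px (320,220), with the figure on it at (323,223). It sits in the rail stand, whose end block and keeper are at (222,195). The teal slab at px (383,298) lies on the bench outside the stand, so it's the look-alike. I'll confirm with a crop and fit the stand.

```bash
python3 - <<'E'
from h import *
from scipy.optimize import minimize
P=np.load("pics/top.npy");im=cv2.imread("pics/top.png")
cv2.imwrite("pics/crop.png",cv2.resize(im[150:300,190:390],None,fx=4,fy=4,interpolation=cv2.INTER_CUBIC))
Q=P.reshape(-1,3)
S=Q[(abs(Q[:,0]-.57)<.16)&(Q[:,1]>-.26)&(Q[:,1]<.24)]
def loc(p,S): 
    c,s=np.cos(p[2]),np.sin(p[2]);d=S[:,:2]-p[:2];return d[:,0]*c+d[:,1]*s,-d[:,0]*s+d[:,1]*c
def model(x,y):
    h=np.zeros_like(x);ax=abs(x)
    inr=(y>-.2)&(y<.165)
    h[inr&(ax>.022)&(ax<.066)]=.04
    h[inr&(ax>.0675)&(ax<.0775)]=.062
    h[(ax<.06)&(y>.172)&(y<.206)]=.06
    return h
def cost(p):
    x,y=loc(p,S);yy=np.where(abs(x)<.2,y,9)
    e=np.minimum(abs(S[:,2]-model(x,y)),.02)
    e[(abs(x)<.066)&(y<.03)]=0
    e[(abs(x)>.1)|(y<-.21)|(y>.225)]=0
    m=(abs(x)<.1)&(y>-.21)&(y<.225)&~((abs(x)<.066)&(y<.03))
    return e[m].mean()
best=None
for yaw in np.radians(np.arange(-25,-4,2)):
  for x0 in (.55,.57,.59):
    for y0 in(-.03,0,.03):
      r=minimize(cost,[x0,y0,yaw],method="Nelder-Mead",options=dict(initial_simplex=[[x0,y0,yaw],[x0+.02,y0,yaw],[x0,y0+.02,yaw],[x0,y0,yaw+.1]]))
      if best is None or r.fun<best.fun:best=r
p=best.x;print(p,np.degrees(p[2]),best.fun)
np.save("stand.npy",p)
x,y=loc(p,S);z=S[:,2]
m=(abs(z-.066)<.004)&(abs(x)<.064)&(y<.1);print("board y",np.percentile(y[m],[1,99]),"x",np.percentile(x[m],[1,99]),z[m].mean())
m=(z>.075)&(abs(x)<.064)&(y<.1);print("fig",np.c_[x,y,z][m].mean(0),m.sum(), x[m].min(),x[m].max(),y[m].min(),y[m].max(),z[m].max())
m=(z>.072)&(y>.12);K=np.c_[x,y,z][m];print("keeper",K[:,:].round(4).tolist()[::4], np.linalg.svd(K[:,:2]-K[:,:2].mean(0))[2][0],K.mean(0))
E
```

```text
[ 0.5508418  -0.02322987 -0.29982551] -17.178736239576377 0.005009769239376645
board y [-0.19074561 -0.03406664] x [-0.06301498  0.06264219] 0.06491251006595697
fig [-5.49691258e-05 -1.27737592e-01  1.01745209e-01] 180 -0.01803228366724255 0.024162814134498257 -0.1505035423264992 -0.1085393705213348 0.1374728175996638
keeper [[0.1399, 0.1447, 0.1024], [0.1446, 0.1343, 0.0976], [0.1486, 0.1235, 0.0955], [0.1403, 0.1358, 0.0999], [0.1456, 0.1256, 0.0926], [0.1367, 0.1377, 0.0998], [0.1414, 0.1273, 0.0946], [0.1329, 0.1395, 0.1003], [0.1367, 0.1286, 0.0988], [0.1333, 0.1403, 0.0865], [0.1345, 0.1281, 0.0961], [0.1335, 0.1409, 0.0734], [0.1314, 0.127, 0.0975], [0.1272, 0.1318, 0.0956], [0.1299, 0.1204, 0.0992], [0.1269, 0.1258, 0.0923], [0.1271, 0.1296, 0.0754], [0.1254, 0.1259, 0.0744], [0.0081, 0.1888, 0.0773], [0.0042, 0.1867, 0.0849], [0.0007, 0.1887, 0.0837], [-0.0026, 0.1909, 0.0816], [-0.0062, 0.189, 0.0873], [-0.01, 0.1944, 0.0822], [-0.0067, 0.1832, 0.0837], [-0.0108, 0.1884, 0.0799], [-0.0149, 0.1934, 0.0771], [-0.0119, 0.1818, 0.0809], [-0.0159, 0.1832, 0.0835], [-0.0192, 0.1893, 0.0738], [-0.0243, 0.1932, 0.0784], [-0.021, 0.182, 0.0797], [-0.0251, 0.1832, 0.0836], [-0.0278, 0.1824, 0.083], [-0.0324, 0.1868, 0.0842], [-0.0362, 0.1923, 0.0779], [-0.033, 0.181, 0.0804], [-0.037, 0.1823, 0.0834], [-0.041, 0.1876, 0.079], [-0.0449, 0.1931, 0.0731], [-0.0419, 0.1814, 0.0778], [-0.0456, 0.1832, 0.078], [-0.049, 0.1852, 0.0764], [-0.054, 0.189, 0.0815], [-0.0506, 0.1781, 0.0813], [-0.0549, 0.1829, 0.0797], [-0.0589, 0.1841, 0.0836], [-0.0591, 0.179, 0.0751]] [-0.95055893  0.31054422] [0.03306112 0.16614352 0.08508113]
```

View pics/crop.png

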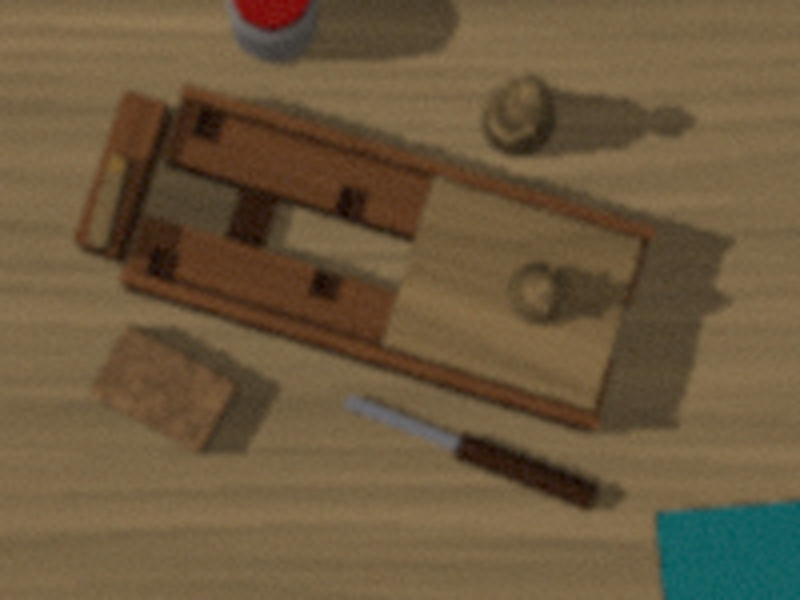

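The crop shows the wooden board with the figure between the rails at crop px (520,290). The keeper is on the end block at (107,205), and the pockets are still open. The teal slab isn't in the stand. Next I'll plan the approach.

```bash
cat >> h.py <<'E'
from scipy.spatial.transform import Rotation as R
sx,sy,syaw=np.load("stand.npy")
RS=R.from_euler("z",syaw)
def s2w(p): return RS.apply(p)+[sx,sy,0]
def w2s(p): return RS.inv().apply(np.array(p)-[sx,sy,0])
def tool(back=0,side=0):
    # tool x ~ stand +y, tool y ~ stand +x, leaned back (top to -y) and sideways (top to -x), degrees
    A=R.from_matrix(np.array([[0,1,0],[1,0,0],[0,0,-1.]]))
    return RS*R.from_rotvec([back,0,0],degrees=True)*R.from_rotvec([0,-side,0],degrees=True)*A
def now():
    o=env.observe();return np.array(o["ee_pos"]),R.from_euler("xyz",o["tool_rot"],degrees=True),o
def plan(p1,R1,n,hand=0,p0=None,R0=None):
    if p0 is None: p0,R0,_=now()
    rv=(R0.inv()*R1).as_rotvec()
    for i in range(n):
        Ri=R0*R.from_rotvec(rv*i/n)
        print(np.r_[Ri.inv().apply((p1-p0)/n)*100,np.degrees(rv)/n,hand].round(2).tolist())
E
python3 - <<'E'
from h import *
print(now()[0],s2w([-.01,-.23,.2]),(R.inv(now()[1])*tool(10,10)).as_rotvec(degrees=True))
print(tool(10,10).apply([0,0,1]),RS.inv().apply(tool(10,10).apply([0,0,1])))
plan(s2w([-.01,-.225,.20]),tool(10,10),15)
E
```

```text
[ 0.14663166 -0.60755962  0.23872372] [ 0.47335661 -0.24001558  0.2       ] [ -3.90501758  14.20696927 -58.06910795]
[ 0.21640982  0.11209338 -0.96984631] [ 0.17364818  0.17101007 -0.96984631]
[2.71, -1.9, 0.26, -0.26, 0.95, -3.87, 0.0]
[2.83, -1.71, 0.3, -0.26, 0.95, -3.87, 0.0]
[2.93, -1.52, 0.34, -0.26, 0.95, -3.87, 0.0]
[3.02, -1.32, 0.38, -0.26, 0.95, -3.87, 0.0]
[3.1, -1.12, 0.42, -0.26, 0.95, -3.87, 0.0]
[3.16, -0.91, 0.47, -0.26, 0.95, -3.87, 0.0]
[3.2, -0.69, 0.52, -0.26, 0.95, -3.87, 0.0]
[3.23, -0.48, 0.57, -0.26, 0.95, -3.87, 0.0]
[3.25, -0.26, 0.62, -0.26, 0.95, -3.87, 0.0]
[3.25, -0.05, 0.68, -0.26, 0.95, -3.87, 0.0]
[3.23, 0.17, 0.73, -0.26, 0.95, -3.87, 0.0]
[3.2, 0.38, 0.78, -0.26, 0.95, -3.87, 0.0]
[3.16, 0.6, 0.84, -0.26, 0.95, -3.87, 0.0]
[3.09, 0.8, 0.89, -0.26, 0.95, -3.87, 0.0]
[3.02, 1.01, 0.95, -0.26, 0.95, -3.87, 0.0]
```

Emit:
carry_out(rows=[[2.7,-1.9,0.3,-0.3,1,-3.9,0],[2.8,-1.7,0.3,-0.3,1,-3.9,0],[2.9,-1.5,0.3,-0.3,1,-3.9,0],[3.0,-1.3,0.4,-0.3,1,-3.9,0],[3.1,-1.1,0.4,-0.3,1,-3.9,0]])

```text
time_s: 1.82
ee_pos: [0.2562, -0.4832, 0.226]
tool_rot: [177.6, -4.7, 33.4]
wrist_force: [-0.3, 0.1, 0.4]
finger_gap: 0.643
grasp_force: 0.0
```

Emit:
carry_out(rows=[[3.2,-0.9,0.5,-0.3,1,-3.9,0],[3.2,-0.7,0.5,-0.3,1,-3.9,0],[3.2,-0.5,0.6,-0.3,1,-3.9,0],[3.2,-0.3,0.6,-0.3,1,-3.9,0],[3.2,0,0.7,-0.3,1,-3.9,0]])

```text
time_s: 2.23
ee_pos: [0.3646, -0.3593, 0.2133]
tool_rot: [173.8, -8.3, 53.3]
wrist_force: [-0.0, -0.1, 0.1]
finger_gap: 0.268
grasp_force: 0.0
```

Emit:
carry_out(rows=[[3.2,0.2,0.7,-0.3,1,-3.8,0],[3.2,0.4,0.8,-0.3,0.9,-3.8,0],[3.2,0.6,0.8,-0.2,0.9,-3.8,0],[3.1,0.8,0.9,-0.2,0.9,-3.8,0],[3.0,1.0,0.9,-0.2,0.9,-3.8,0]])

```text
time_s: 2.65
ee_pos: [0.4742, -0.2353, 0.2023]
tool_rot: [169.4, -10.0, 73.0]
wrist_force: [-0.1, -0.5, -0.5]
finger_gap: 0.004
grasp_force: 0.0
```

```bash
python3 - <<'E'
from h import *
p,r,o=now();print(w2s(p),p,(r.inv()*tool(10,10)).as_rotvec(degrees=True),o["wrist_force"],o["joint_positions"],o["time_s"])
plan(s2w([-.01,-.225,.055]),tool(10,10),5)
E
```

```text
[-0.01058317 -0.22519885  0.20230436] [ 0.47421749 -0.23525638  0.20230436] [ 0.51532696 -0.08067854  0.18548348] [-0.13755086 -0.54438776 -0.54957064] [ 47.87530571  35.77003244 -30.48970308 115.77920393  15.64238273
  23.5424424   -7.99684507] 2.65
[-0.51, -0.52, 2.85, 0.1, -0.02, 0.04, 0.0]
[-0.51, -0.51, 2.86, 0.1, -0.02, 0.04, 0.0]
[-0.51, -0.51, 2.86, 0.1, -0.02, 0.04, 0.0]
[-0.51, -0.5, 2.86, 0.1, -0.02, 0.04, 0.0]
[-0.51, -0.5, 2.86, 0.1, -0.02, 0.04, 0.0]
```

Emit:
carry_out(rows=[[-0.5,-0.5,2.9,0.1,0,0,0],[-0.5,-0.5,2.9,0.1,0,0,0],[-0.5,-0.5,2.8,0.1,0,0,0],[-0.5,-0.5,2.8,0.1,0,0,0],[-0.5,-0.5,2.8,0.1,0,0,0]])

```text
time_s: 3.07
ee_pos: [0.4746, -0.2365, 0.0549]
tool_rot: [170.0, -10.0, 72.8]
wrist_force: [-0.4, 0.5, -0.8]
finger_gap: 0.006
grasp_force: 0.0
```

```bash
python3 - <<'E'
from h import *
p,r,o=now();print(w2s(p),(r.inv()*tool(10,10)).as_rotvec(degrees=True),o["wrist_force"])
c=env.read_camera("scene");cv2.imwrite("pics/s2.png",cv2.resize(c["color"][160:300,150:350],None,fx=4,fy=4))
plan(s2w([-.01,.0,.055]),tool(10,10),40,p0=p,R0=r) if 0 else print((r.inv().apply(RS.apply([0,1,0]))))
E
```

```text
[-0.00990241 -0.22624161  0.05486917] [ 0.04336382 -0.01694784  0.02358916] [-0.39343709  0.54389474 -0.78055032]
[ 0.98476949 -0.02987777  0.17127865]
```

View pics/s2.png

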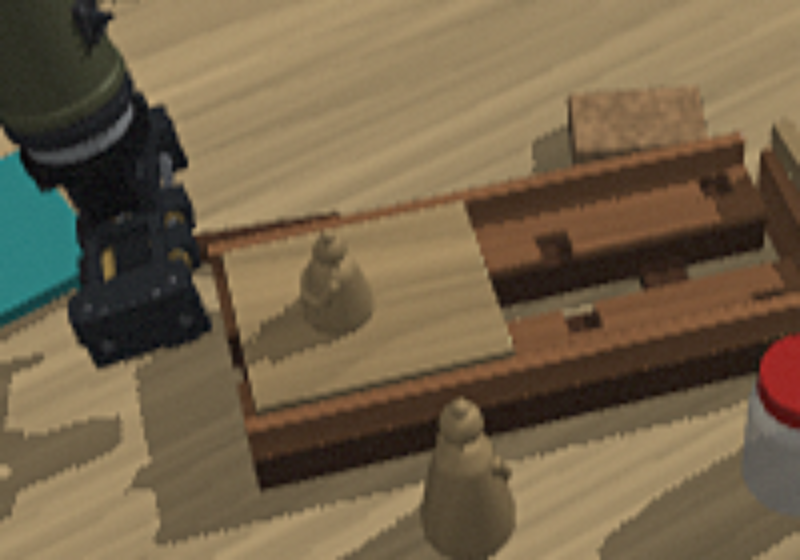

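The gripper stands behind the board's rear edge at crop px (140,270). The figure (335,285) and the tall figure (465,490) are both clear of it. I'll start pushing slowly.

Emit:
carry_out(rows=[[0.5,-0.01,0.09,0,0,0,0],[0.5,-0.02,0.09,0,0,0,0],[0.5,-0.01,0.09,0,0,0,0],[0.4,-0.01,0.07,0,0,0,0],[0.4,-0.01,0.07,0,0,0,0]])

```text
time_s: 3.53
ee_pos: [0.4817, -0.2156, 0.0571]
tool_rot: [170.0, -10.0, 72.8]
wrist_force: [-0.1, -0.4, -0.6]
finger_gap: 0.003
grasp_force: 0.0
```

Emit:
carry_out(rows=[[0.4,-0.01,0.07,0,0,0,0],[0.4,-0.02,0.07,0,0,0,0],[0.4,-0.01,0.07,0,0,0,0],[0.4,-0.01,0.07,0,0,0,0],[0.4,-0.01,0.07,0,0,0,0]])

```text
time_s: 3.95
ee_pos: [0.487, -0.1987, 0.057]
tool_rot: [170.0, -9.8, 72.7]
wrist_force: [-0.9, -2.9, 1.3]
finger_gap: 0.005
grasp_force: 1.8
```

```bash
cat > chk.py <<'E'
from h import *
p,r,o=now();print("tool",w2s(p).round(4),(r.inv()*tool(10,10)).as_rotvec(degrees=True).round(2),RS.inv().apply(o["wrist_force"]).round(2),o["time_s"])
c=env.read_camera("top");S=cloud(c).reshape(-1,3);L=w2s(S);x,y,z=L.T
im=c["color"].reshape(-1,3).astype(int)
tan=im[:,1]-im[:,0]
m=(abs(x)<.06)&(z>.052)&(z<.072)&(y>-.2)&(y<.168)
print("board y",np.percentile(y[m],[1,99]).round(4),"z",z[m].mean())
# front edge / tilt: plane fit clear of figure
if m.sum()>50:
    A=np.c_[x[m],y[m],np.ones(m.sum())];s=np.linalg.lstsq(A,z[m],rcond=None)[0];print("tilt",s[:2].round(3),"z at front/rear",[(round(float(np.median(z[m&(abs(y-q)<.01)])),4)) for q in np.percentile(y[m],[8,92])])
m=(z>.085)&(z<.145)&(abs(x)<.06)&(y<.15)&(y>w2s(p)[1]+.03);print("fig",L[m].mean(0).round(4),m.sum(),z[m].max() if m.any() else 0)
cv2.imwrite("pics/t_last.png",cv2.resize(c["color"][150:300,190:390],None,fx=4,fy=4))
E
python3 chk.py
```

```text
tool [-0.0092 -0.1865  0.057 ] [ 0.05  0.26 -0.1 ] [ 0.01 -3.03  1.26] 3.95
board y [-0.1735 -0.0175] z 0.06372546284010634
tilt [-0.002  0.002] z at front/rear [0.0633, 0.0637]
fig [ 0.0024 -0.1126  0.1062] 146 0.13648737085323434
```

Emit:
carry_out(rows=[[0.5,-0.01,0.1,0,0,0,0],[0.6,-0.02,0.11,0,0,0,0],[0.7,-0.02,0.13,0,0,0,0],[0.7,-0.02,0.13,0,0,0,0],[0.7,-0.02,0.13,0,0,0,0]])

```text
time_s: 4.42
ee_pos: [0.4968, -0.1682, 0.0566]
tool_rot: [169.9, -9.7, 72.6]
wrist_force: [-2.9, -3.9, 4.2]
finger_gap: 0.009
grasp_force: 2.4
```

Emit:
carry_out(rows=[[0.7,-0.02,0.13,0,0,0,0],[0.7,-0.02,0.13,0,0,0,0],[0.7,-0.02,0.13,0,0,0,0],[0.7,-0.02,0.13,0,0,0,0],[0.7,-0.02,0.13,0,0,0,0]])

```text
time_s: 4.83
ee_pos: [0.5075, -0.134, 0.0561]
tool_rot: [169.9, -9.7, 72.6]
wrist_force: [-1.5, -4.5, 3.9]
finger_gap: 0.003
grasp_force: 2.4
```

Emit:
carry_out(rows=[[0.7,-0.02,0.13,0,0,0,0],[0.7,-0.02,0.13,0,0,0,0],[0.7,-0.02,0.13,0,0,0,0],[0.6,-0.02,0.11,0,0,0,0],[0.5,-0.01,0.1,0,0,0,0]])

```text
time_s: 5.25
ee_pos: [0.5174, -0.1016, 0.0556]
tool_rot: [170.0, -9.9, 72.7]
wrist_force: [-2.5, -4.6, 4.6]
finger_gap: 0.007
grasp_force: 2.6
```

```bash
python3 chk.py
```

```text
tool [-0.0088 -0.0848  0.0556] [ 0.04  0.16 -0.08] [-1.06 -5.16  4.59] 5.25
board y [-0.0715  0.0842] z 0.06390274579804893
tilt [-0.001  0.002] z at front/rear [0.0637, 0.064]
fig [ 0.0022 -0.013   0.1061] 148 0.1356836413338913
```

Emit:
carry_out(rows=[[0.6,-0.02,0.1,0,0,0,0],[0.6,-0.02,0.1,0,0,0,0],[0.6,-0.02,0.1,0,0,0,0],[0.6,-0.02,0.1,0,0,0,0],[0.6,-0.02,0.1,0,0,0,0]])

```text
time_s: 5.72
ee_pos: [0.5261, -0.0703, 0.0553]
tool_rot: [170.1, -10.0, 72.8]
wrist_force: [-1.5, -3.1, 2.4]
finger_gap: 0.004
grasp_force: 1.8
```

Emit:
carry_out(rows=[[0.6,-0.02,0.1,0,0,0,0],[0.6,-0.02,0.1,0,0,0,0],[0.5,-0.02,0.09,0,0,0,0],[0.4,-0.01,0.07,0,0,0,0],[0.4,-0.01,0.07,0,0,0,0]])

```text
time_s: 6.13
ee_pos: [0.5335, -0.0459, 0.0553]
tool_rot: [170.1, -10.0, 72.8]
wrist_force: [-2.3, -4.2, 2.0]
finger_gap: 0.011
grasp_force: 2.0
```

```bash
python3 chk.py
```

```text
tool [-0.0098 -0.0268  0.0553] [-0.09 -0.05  0.01] [-0.91 -4.69  1.96] 6.1333
board y [-0.0105  0.142 ] z 0.06384773697568123
tilt [0.001 0.001] z at front/rear [0.0639, 0.0638]
fig [0.0008 0.0445 0.1063] 148 0.1378602741466097
```

Emit:
carry_out(rows=[[0.3,-0.01,0.05,0,0,0,0],[0.2,-0.01,0.04,0,0,0,0],[0.2,0,0.04,0,0,0,0],[0.2,-0.01,0.04,0,0,0,0],[0.2,0,0.04,0,0,0,0]])

```text
time_s: 6.6
ee_pos: [0.5368, -0.0361, 0.0552]
tool_rot: [170.1, -10.0, 72.8]
wrist_force: [-2.8, -4.5, 3.7]
finger_gap: 0.005
grasp_force: 2.3
```

```bash
python3 chk.py
```

```text
tool [-0.0097 -0.0164  0.0552] [-0.07 -0.01 -0.02] [-1.36 -5.18  3.66] 6.6
board y [0.0004 0.1522] z 0.06395734310538058
tilt [-0.     0.004] z at front/rear [0.0636, 0.0644]
fig [0.0015 0.0542 0.1059] 149 0.13825695541640168
```

Emit:
carry_out(rows=[[0.1,0,0.02,0,0,0,0],[0.1,0,0.02,0,0,0,0],[0.1,-0.01,0.02,0,0,0,0],[0.1,0,0.02,0,0,0,0],[0.1,0,0.02,0,0,0,0]])

```text
time_s: 7.07
ee_pos: [0.5382, -0.0318, 0.055]
tool_rot: [170.1, -10.0, 72.8]
wrist_force: [-3.1, -5.5, 3.8]
finger_gap: 0.007
grasp_force: 2.7
```

```bash
python3 chk.py
```

```text
tool [-0.0095 -0.0119  0.055 ] [-0.05  0.05 -0.03] [-1.3  -6.16  3.78] 7.0667
board y [0.0053 0.1565] z 0.0565853608694891
tilt [-0.004 -0.002] z at front/rear [0.0564, 0.0564]
fig [0.0011 0.0593 0.1027] 116 0.12886624638274366
```

The board has dropped about 7.5 mm. I'll back off and check that it's level.

Emit:
carry_out(rows=[[-0.3,0.01,-0.05,0,0,0,0],[-0.5,0.02,-0.09,0,0,0,0],[-1,0.03,-0.17,0,0,0,0],[-1,0.03,-0.17,0,0,0,0],[-1,0.03,-0.17,0,0,0,0]])

```text
time_s: 7.53
ee_pos: [0.5268, -0.0688, 0.0549]
tool_rot: [170.1, -10.1, 72.8]
wrist_force: [1.0, -0.2, 0.7]
finger_gap: 0.005
grasp_force: 0.0
```

```bash
sed -i 's/z>.052)/z>.046)/' chk.py; python3 chk.py
```

```text
tool [-0.0095 -0.0506  0.0549] [-0.08 -0.07 -0.02] [0.98 0.09 0.68] 7.5333
board y [-0.0002  0.1568] z 0.056066236892438025
tilt [-0.002 -0.   ] z at front/rear [0.0559, 0.056]
fig [0.0008 0.0598 0.103 ] 116 0.12751543304943477
```

View pics/t_last.png

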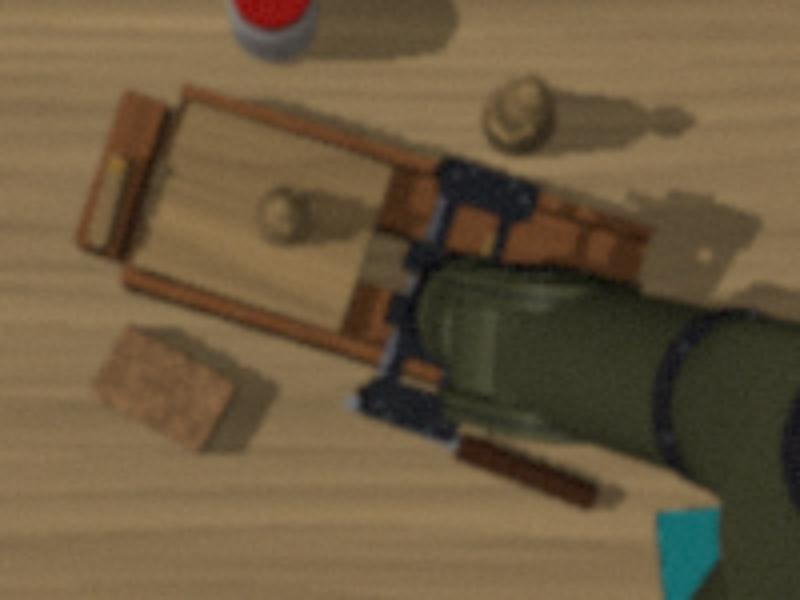

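The board fills the front of the stand between the lips and sits level, with its front edge at crop px (155,180). The figure stands at (285,215) and the tool is clear. The keeper at (107,205) is still near 0. Now I'll plan the move to the keeper.

```bash
python3 - <<'E'
from h import *
a=s2w([-.01,-.055,.21]);b=s2w([-.045,.218,.21])
plan(a,tool(10,10),5);print()
plan(b,tool(0,0),10,p0=a,R0=tool(10,10))
E
```

```text
[0.51, 0.52, -3.03, -0.01, 0.03, -0.04, 0.0]
[0.52, 0.52, -3.03, -0.01, 0.03, -0.04, 0.0]
[0.52, 0.52, -3.03, -0.01, 0.03, -0.04, 0.0]
[0.52, 0.52, -3.02, -0.01, 0.03, -0.04, 0.0]
[0.52, 0.52, -3.02, -0.01, 0.03, -0.04, 0.0]

[2.69, -0.43, 0.41, 1.0, -1.0, -0.09, 0.0]
[2.7, -0.42, 0.37, 1.0, -1.0, -0.09, 0.0]
[2.7, -0.41, 0.33, 1.0, -1.0, -0.09, 0.0]
[2.71, -0.4, 0.29, 1.0, -1.0, -0.09, 0.0]
[2.71, -0.39, 0.25, 1.0, -1.0, -0.09, 0.0]
[2.72, -0.38, 0.21, 1.0, -1.0, -0.09, 0.0]
[2.72, -0.37, 0.16, 1.0, -1.0, -0.09, 0.0]
[2.73, -0.37, 0.12, 1.0, -1.0, -0.09, 0.0]
[2.73, -0.36, 0.08, 1.0, -1.0, -0.09, 0.0]
[2.73, -0.35, 0.04, 1.0, -1.0, -0.09, 0.0]
```

Emit:
carry_out(rows=[[0.5,0.5,-3,0,0,0,0],[0.5,0.5,-3,0,0,0,0],[0.5,0.5,-3,0,0,0,0],[0.5,0.5,-3,0,0,0,0],[0.5,0.5,-3.1,0,0,0,0]])

```text
time_s: 8.0
ee_pos: [0.5244, -0.0704, 0.1905]
tool_rot: [170.3, -9.8, 72.8]
wrist_force: [1.4, -2.1, 0.6]
finger_gap: -0.0
grasp_force: 0.0
```

Emit:
carry_out(rows=[[2.7,-0.4,0.4,1,-1,-0.1,0],[2.7,-0.4,0.4,1,-1,-0.1,0],[2.7,-0.4,0.3,1,-1,-0.1,0],[2.7,-0.4,0.3,1,-1,-0.1,0],[2.7,-0.4,0.2,1,-1,-0.1,0]])

```text
time_s: 8.42
ee_pos: [0.5492, 0.0655, 0.1895]
tool_rot: [175.2, -4.7, 72.6]
wrist_force: [1.2, -0.2, 0.6]
finger_gap: 0.006
grasp_force: 0.0
```

Emit:
carry_out(rows=[[2.7,-0.4,0.2,1,-1,-0.1,0],[2.7,-0.4,0.2,1,-1,-0.1,0],[2.7,-0.4,0.1,1,-1,-0.1,0],[2.7,-0.4,0.1,1,-1,-0.1,0],[2.7,-0.4,0,1,-1,0,0]])

```text
time_s: 8.83
ee_pos: [0.5707, 0.2007, 0.1888]
tool_rot: [-179.8, 0.3, 72.8]
wrist_force: [0.9, -1.2, -0.2]
finger_gap: 0.002
grasp_force: 0.0
```

```bash
python3 - <<'E'
from h import *
p,r,o=now();print(w2s(p),(r.inv()*tool()).as_rotvec(degrees=True),o["joint_positions"].round(0))
plan(s2w([-.045,.219,.069]),tool(0,0),5)
c=env.read_camera("scene");L=w2s(cloud(c).reshape(-1,3));x,y,z=L.T
m=(z>.074)&(z<.088)&(abs(x)<.07)&(y>.12)&(y<.206);K=L[m];print(m.sum(),K.mean(0),np.polyfit(K[:,0],K[:,1],1),K.min(0),K.max(0))
cv2.imwrite("pics/s3.png",cv2.resize(c["color"][150:290,230:400],None,fx=4,fy=4))
E
```

```text
[-0.04717127  0.21975936  0.18875139] [-0.21295188  0.30788697  0.00346118] [  1.  48. -46.  95.  40.  56. -77.]
[-0.0, 0.05, 2.39, -0.04, 0.06, 0.0, 0.0]
[-0.0, 0.05, 2.39, -0.04, 0.06, 0.0, 0.0]
[-0.01, 0.05, 2.39, -0.04, 0.06, 0.0, 0.0]
[-0.01, 0.05, 2.39, -0.04, 0.06, 0.0, 0.0]
[-0.01, 0.05, 2.4, -0.04, 0.06, 0.0, 0.0]
132 [-0.02255152  0.18463118  0.08221779] [0.05733517 0.18592418] [-0.06176915  0.17709261  0.07409047] [0.01076001 0.19408861 0.08761917]
```

View pics/s3.png

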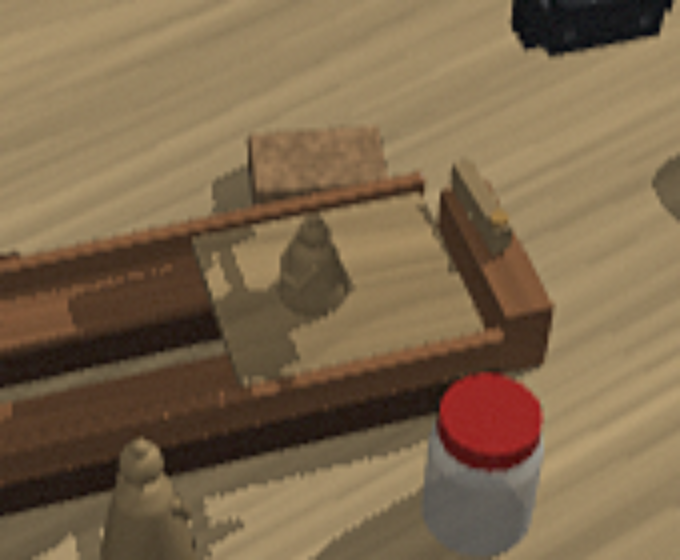

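The board sits flush at crop px (340,290) with the figure upright on it at (312,265). The keeper at (480,205) is at about 0.06 rad, clear of the board. I'll descend behind the bar.

Emit:
carry_out(rows=[[0,0.1,2.4,0,0.1,0,0],[0,0.1,2.4,-0.1,0.1,0,0],[0,0,2.4,0,0.1,0,0],[0,0,2.4,-0.1,0,0,0],[0,0,2.3,0,0,0,0]])

```text
time_s: 9.3
ee_pos: [0.5722, 0.1985, 0.0686]
tool_rot: [180.0, -0.1, 72.8]
wrist_force: [-0.5, -0.9, -0.4]
finger_gap: 0.005
grasp_force: 0.0
```

```bash
python3 - <<'E'
from h import *
p,r,o=now();print(w2s(p),o["wrist_force"],(r.inv()*tool()).as_rotvec(degrees=True))
E
```

```text
[-0.04506859  0.21809915  0.06863148] [-0.5279678  -0.94625505 -0.35661145] [ 0.03249791 -0.05296236 -0.00020303]
```

Emit:
carry_out(rows=[[-0.6,-0.1,0,0,0,0,0],[-0.7,-0.1,0,0,0,0,0],[-0.6,-0.1,0,0,0,0,0],[-0.6,-0.2,0,0,0,0,0],[-0.6,-0.1,0,0,0,0,0]])

```text
time_s: 9.72
ee_pos: [0.5584, 0.172, 0.0718]
tool_rot: [179.8, -0.3, 72.8]
wrist_force: [0.6, 2.5, -0.4]
finger_gap: 0.007
grasp_force: 0.9
```

Emit:
carry_out(rows=[[-0.5,0.1,0,0,0,0,0],[-0.5,0.2,0,0,0,0,0],[-0.5,0.2,0,0,0,0,0],[-0.5,0.3,0,0,0,0,0],[-0.4,0.4,0,0,0,0,0]])

```text
time_s: 10.13
ee_pos: [0.5616, 0.1444, 0.07]
tool_rot: [180.0, -0.0, 72.9]
wrist_force: [-0.4, 2.3, -1.0]
finger_gap: 0.001
grasp_force: 0.9
```

Emit:
carry_out(rows=[[-0.3,0.4,0,0,0,0,0],[-0.3,0.3,0,0,0,0,0],[-0.3,0.3,0,0,0,0,0],[-0.2,0.1,0,0,0,0,0],[-0.2,0.1,0,0,0,0,0]])

```text
time_s: 10.55
ee_pos: [0.5693, 0.1285, 0.0697]
tool_rot: [180.0, -0.0, 72.8]
wrist_force: [-0.9, 1.7, -0.5]
finger_gap: 0.009
grasp_force: 0.5
```

```bash
python3 - <<'E'
from h import *
p,r,o=now();print(w2s(p),RS.inv().apply(o["wrist_force"]),(r.inv()*tool()).as_rotvec(degrees=True))
c=env.read_camera("scene");L=w2s(cloud(c).reshape(-1,3));x,y,z=L.T
m=(z>.074)&(z<.088)&(x>-.012)&(x<.05)&(y>.12)&(y<.206);K=L[m];print(m.sum(),K.mean(0),np.polyfit(K[:,1],K[:,0],1),K.min(0),K.max(0))
cv2.imwrite("pics/s4.png",cv2.resize(c["color"][150:290,230:400],None,fx=4,fy=4))
E
```

```text
[-0.02714034  0.15044679  0.06968913] [-1.37812071  1.37234941 -0.52795612] [ 0.01650699 -0.02285745  0.0037296 ]
28 [-0.00208574  0.14621138  0.07970091] [ 0.2298944  -0.03569892] [-0.01142082  0.1285785   0.07425082] [0.00934558 0.19264421 0.08543223]
```

View pics/s4.png

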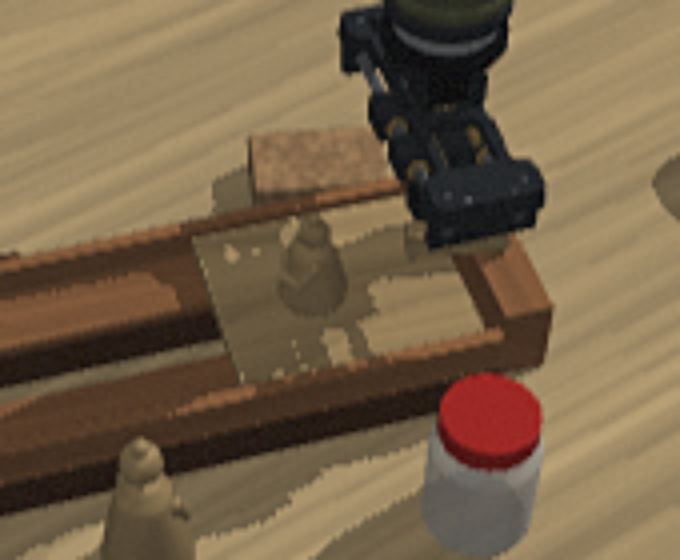

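The keeper lies over the board's front, with its tip at crop px (415,240). The figure is still upright. I'll nudge it slightly further, back off sideways and go up.

Emit:
carry_out(rows=[[0,0.1,0,0,0,0,0],[0,0.1,0,0,0,0,0],[0,0,0,0,0,0,0],[0,-0.5,0,0,0,0,0],[0,-1,0,0,0,0,0]])

```text
time_s: 11.02
ee_pos: [0.5581, 0.1327, 0.0699]
tool_rot: [179.9, -0.1, 72.7]
wrist_force: [-0.7, 0.4, 0.5]
finger_gap: 0.002
grasp_force: 0.0
```

Emit:
carry_out(rows=[[0,0,-1,0,0,0,0],[0.5,-0.5,-2.5,0,0,0,0],[1,-1,-3.5,0,0,0,0],[2,-1,-3.5,0,0,0,0],[3,-1,-2.5,0,0,0,0]])

```text
time_s: 11.43
ee_pos: [0.5432, 0.204, 0.2033]
tool_rot: [179.8, -0.0, 72.7]
wrist_force: [0.7, 0.1, 0.6]
finger_gap: 0.008
grasp_force: 0.0
```

Emit:
carry_out(rows=[[4,-1,0,0,0,0,0],[4,-1,0,0,0,0,0],[3,-0.5,0,0,0,0,0],[1,0,0,0,0,0,0],[0,0,0,0,0,0,0]])

```text
time_s: 11.85
ee_pos: [0.5535, 0.3314, 0.2012]
tool_rot: [180.0, -0.3, 73.1]
wrist_force: [0.2, -0.0, -0.1]
finger_gap: 0.006
grasp_force: 0.0
```

```bash
python3 chk.py; python3 - <<'E'
from h import *
c=env.read_camera("top");L=w2s(cloud(c).reshape(-1,3));x,y,z=L.T
m=(z>.072)&(z<.09)&(abs(x)<.04)&(y>.115)&(y<.206);K=L[m];print(m.sum(),K.mean(0),np.polyfit(K[:,1],K[:,0],1),K.min(0),K.max(0))
c=env.read_camera("scene");a=cv2.resize(c["color"][150:290,230:400],None,fx=2.3,fy=2.3)
b=cv2.resize(cv2.imread("pics/t_last.png"),(428,322));cv2.imwrite("pics/fin.png",np.hstack([a[:322],b[:,:400]])[:, :791])
E
```

```text
tool [-0.1022  0.3396  0.2012] [-9.98  9.67  1.12] [ 0.18  0.02 -0.06] 11.85
board y [-0.0012  0.1564] z 0.05602759928071473
tilt [-0.009  0.007] z at front/rear [0.056, 0.0564]
fig [nan nan nan] 0 0
95 [-0.0030148   0.16929543  0.08123449] [ 0.07712612 -0.0160719 ] [-0.0117104   0.13753479  0.07349683] [0.00712835 0.19707319 0.08929547]chk.py:11: RuntimeWarning: Mean of empty slice.
  m=(z>.085)&(z<.145)&(abs(x)<.06)&(y<.15)&(y>w2s(p)[1]+.03);print("fig",L[m].mean(0).round(4),m.sum(),z[m].max() if m.any() else 0)
  ret = um.true_divide(
```

View pics/fin.png

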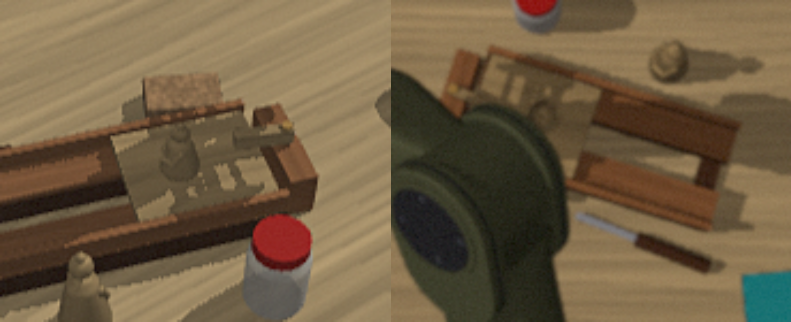

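The keeper (left px (262,132)) lies over the board at about 1.49 rad. The board is level, the figure stands upright at (180,155), and the tool is clear. I'm handing in the job.

```bash
python3 -c "
from cell import env
print(env.job_done())"
```

```text
the job is handed in; nothing more can be done
None
```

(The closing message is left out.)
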